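# Load two specimen cassettes into the spring-fed feeder

## Task

Load both white specimen cassettes, one after the other, into the leaning spring feeder: press each flat down against the sprung follower, slide it back under the two feed lips until it meets the rear stop, and let go, so that the spring holds the stack of two up against the lips. Leave the timer and the round dish where they are.

Things in the scene. Friction and masses are not known exactly. Their poses are not given: they have to be found in the camera images.
- feeder_head: Grey metal feeder, fixed, leaning 25 degrees to the robot's side; may be turned about the vertical. Origin: where the centre of the upper face of a fully loaded cassette lies, 118 mm over the bench, on the plane of the lips' undersides (z = 0). Own z: feed axis, out of the feeder (up, towards the robot); own x: the way a cassette slides home (away from the robot, rising); y: across.
- lip_front (a point): Point between the front ends of the flat parts of the two feed lips (head x = 20 mm, z = 0; head axes). The lips, steel strips 3 mm thick, run from here to the rear stop and cover |y| from 10 to 22 mm. Their turned-up ends reach 8 mm forward of here and rise to 7 mm above the lip plane.
- rear_stop (a point): Point on the rear stop plate (head x = 35.5 mm, z = 0; head axes) that a loaded cassette's far end meets; the plate ends 4 mm higher. Side cheeks 36 mm apart reach 18 mm forward of it, then flare to about 42 mm apart over 9 mm more. Further forward (head x under 8 mm) the sides are open down to head z = -45 mm, the grey spring housing: room for fingers.
- feeder_foot (a point): Upper face of the feeder's base plate (130 x 100 x 12 mm), straight below the head's origin, own z up. The feeder is about 155 mm tall.
- follower (a joint): Travel (m) of the sprung follower down the feed axis; 0 = up, its face 2 mm below the lip plane; end stop 0.036. Its steel plate is 24 mm wide and spans head x = -43 to +33 mm. Spring 2 N at 0, plus 0.18 N per mm. It reads about 0.012 with one cassette held under the lips, 0.026 with two. A cassette must be pressed 2 to 5 mm below the lip plane to slide under.
- cassette_a: White specimen cassette: flat block 70 (own x) x 30 (y) x 14 mm (z), grey slots on top, about 40 g, lying flat on the bench, long side within 30 degrees of pointing away from the robot. Origin: centre of its underside. Ends alike. Hold it across its width, 5 to 20 mm from the centre to the end that stays in front of the lips. Loaded: centre at head x = 0, underside at head z = -14 or -28 mm.
- cassette_b: A second white cassette, the same as the first. Either may be loaded first; the later one goes on top, pushing the earlier one down.
- timer: Small bench timer, 62 x 66 x 18 mm, light grey, with three buttons; a bystander. Origin: centre of its underside.
- dish: Round closed dish, 73 mm across and 15 mm high; a bystander. Origin: centre of its underside.
There are look-alikes about, which are no part of the job. What is shaped like the cassette_a but black is not meant.

How it is judged:
On the way:
1. one cassette, let go, is held under the feed lips against the spring (value of joint follower between 0.009 and 0.016 m and ((x of cassette_a in the frame of feeder_head between -0.005 and 0.005 m and y of cassette_a in the frame of feeder_head between -0.005 and 0.005 m and z of cassette_a in the frame of feeder_head between -0.033 and -0.009 m and angle between the x axis of cassette_a and the x axis of feeder_head, either way round below 0.12 rad and angle between the z axis of cassette_a and the z axis of feeder_head, either way round below 0.1 rad and contact force between the fingers and cassette_a below 0.1 N and linear speed of cassette_a below 0.02 m/s) or (x of cassette_b in the frame of feeder_head between -0.005 and 0.005 m and y of cassette_b in the frame of feeder_head between -0.005 and 0.005 m and z of cassette_b in the frame of feeder_head between -0.033 and -0.009 m and angle between the x axis of cassette_b and the x axis of feeder_head, either way round below 0.12 rad and angle between the z axis of cassette_b and the z axis of feeder_head, either way round below 0.1 rad and contact force between the fingers and cassette_b below 0.1 N and linear speed of cassette_b below 0.02 m/s))), for 0.2 s.
At the end, for the whole second after the job is handed in: Both cassettes lie one on the other in the feeder, released and at rest, pressed up against the lips by the spring (follower at 23 to 30 mm), each within 5 mm of fully home along and across the feeder, flat to about 6 degrees and straight to about 7 degrees (value of joint follower between 0.023 and 0.03 m and x of cassette_a in the frame of feeder_head between -0.005 and 0.005 m and y of cassette_a in the frame of feeder_head between -0.005 and 0.005 m and z of cassette_a in the frame of feeder_head between -0.033 and -0.009 m and angle between the x axis of each of cassette_a, cassette_b and the x axis of feeder_head, either way round below 0.12 rad and angle between the z axis of each of cassette_a, cassette_b and the z axis of feeder_head, either way round below 0.1 rad and contact force between the fingers and cassette_a below 0.1 N and linear speed of each of cassette_a, cassette_b below 0.02 m/s and x of cassette_b in the frame of feeder_head between -0.005 and 0.005 m and y of cassette_b in the frame of feeder_head between -0.005 and 0.005 m and z of cassette_b in the frame of feeder_head between -0.033 and -0.009 m and contact force between the fingers and cassette_b below 0.1 N); the robot touches nothing.
It fails at once if the timer or the dish is moved more than 4 cm (distance of any of timer, dish from where it was at the start of the episode above 0.04 m).
It also fails if it takes over 64 s, if anything falls off the work surface, if the arm or the gripper's body presses on something with over 40 N, if the wrist force passes 120 N, or if a joint passes its speed limit or range.

## Robot

A 7-joint arm with a two-finger parallel gripper is mounted at the origin on a cart in front of the work surface, level with it; the furniture and walls round the work are solid. World frame = base frame: x ahead of the robot, y to its left, z up, the work surface at z = 0. Lengths are in m, angles in rad, forces in N, time in s.
With the tool pointing down it reaches from about 0.425 to 0.925 m from the base axis. Payload 6.8 kg.
Tool frame: the origin (TCP) lies on the front face of the gripper's body, between the roots of the fingers; the fingertips stand 73 mm ahead of it and the grasp point (between the pads) lies 54 mm ahead of it (env.nose_length is the distance from the TCP to the fingertips, in m); z points along the fingers, y is the direction in which the jaws open and shut (so a half turn about z gives the same grasp; the last joint's range is limited). The gripper opens to 85 mm and grips with 20 to 120 N. Pads are 22 mm wide; open, the fingers measure 114 mm over their backs; the gripper's body (76 mm by 85 mm) begins 54 mm behind the grasp point. The pads swing forward as they close: fully open they stand 13 mm farther back than shut.
Start: joints at [-1.312, 0.477, 0.022, 1.555, -0.011, 1.109, -0.083], TCP at [0.242, 0.63, 0.304] pointing down, gripper open.
Joint ranges: [-2.96, 2.96], [-0.34, 2.1], [-1.41, 1.46], [0.24, 2.44], [-1.37, 4.51], [0.17, 1.92], [-2.96, 2.96]. Speed limits (rad/s): [2.39, 2.39, 3.14, 3.14, 3.14, 3.14, 3.14].

## Interface

Orientations are given as a unit quaternion [w, x, y, z].
In Python, from cell import env, kin, camera, calibration, job gives the robot as it stands. The module is installed in compiled form; this text tells all that it offers. Calls block until the motion is done:
- env.reach(position, orientation): joint-space move of the TCP to a pose.
- env.movel(position, velocity=0.15, rot=None, stop_force=None): straight line of the TCP; rot=None keeps the orientation; velocity is the mean speed in m/s. With stop_force (N) it stops when the force on the tool has changed by that much, and returns True; else False.
- env.goto_joints(angles): joint-space move.
- env.grip(opening, f_grip=None): finger opening in m; f_grip is the grip in N (None keeps the last); returns when the fingers have stopped.
- env.dwell(seconds).
- kin.inverse_kinematics(position, orientation): joint angles nearest the present ones, or None.
- env.get_state(): the state.
- camera(name): name is "side" or "top" or "wrist"; returns (picture, depth): 420x560x3 uint8, blue, green, red; 420x560 float32, m along the optical axis (not along the pixel's ray), 0 where there is no reading.
- calibration(name): a dict with "fx", "fy", "cx", "cy" (pixels), "rvec" (rotation vector, rad) and "tvec" (3), from world to camera coordinates, as OpenCV has them. Camera axes: x right, y down, z forward; pixel columns grow to the right and rows downward; lengths in m; the calibration is good to about 2 mm. A picture is of the moment at which its call begins: read the wrist's pose just before it. calibration takes no time and is no camera call; for the wrist camera it gives the pose at the moment of the call.
A pose or a line that the arm cannot do raises env.PlanningError and nothing moves.
- job.job_done(): hands the job in, once; it reports no verdict.
The state is a dict: "time": time; "qpos": joint angles; "joint_velocities": joint speeds; "joint_torque": joint torques, N m; "tcp_pos": TCP position; "orientation": TCP orientation; "force": force on the tool from outside, world axes, zero at the start; "torque": the same for the moment, N m; "opening": finger opening in m.
Only numpy, scipy, OpenCV 4.12 (cv2) and the standard library are available. Lean on these libraries where they do the work, as an engineer would, in place of code of your own. Each camera call takes 0.05 s, during which the arm holds its last target.

## Working session

There is one attempt and no reset: what is moved stays moved. The work goes in short steps, each a Python script; the robot and the scene stay as the last script left them, time stands still between calls to the robot, and variables do not carry over. Pictures are saved under pics/ and viewed, and the job is handed in when it is done.

```bash
mkdir -p pics; ls; python3 - <<'E'
from cell import env,kin,camera,calibration,job
import cv2,numpy as np
for n in ("side","top","wrist"):
    c=calibration(n); p,d=camera(n)
    cv2.imwrite(f"pics/{n}0.png",p); np.save(f"{n}0.npy",d)
    R=cv2.Rodrigues(np.array(c["rvec"]))[0]
    print(n,c["fx"],c["fy"],c["cx"],c["cy"],"pos",-R.T@np.array(c["tvec"]).ravel(),"axis",R[2])
s=env.get_state();print(s["time"],s["tcp_pos"],s["orientation"],s["opening"])
E
```

```text
pics
side 452.5234714947096 452.5234714947096 284.425220364142 213.5345016714866 pos [ 0.359525   -0.90420396  0.64827554] axis [ 0.16831397  0.82357796 -0.54165465]
top 385.55869745745844 385.55869745745844 280.8436221453998 206.18434174587165 pos [ 0.35172143 -0.04186178  1.00866803] axis [ 0.22110141 -0.0074687  -0.97522222]
wrist 342.65136552972336 342.65136552972336 276.45779659353644 208.37172035996875 pos [0.16247468 0.65938672 0.37395887] axis [ 0.30523603 -0.12035757 -0.94464015]
0.15 [0.24196759 0.62979183 0.30316874] [-7.90037667e-05  1.82380243e-01  9.83227843e-01 -6.70898393e-04] 0.08561834912961032
```

View pics/top0.png

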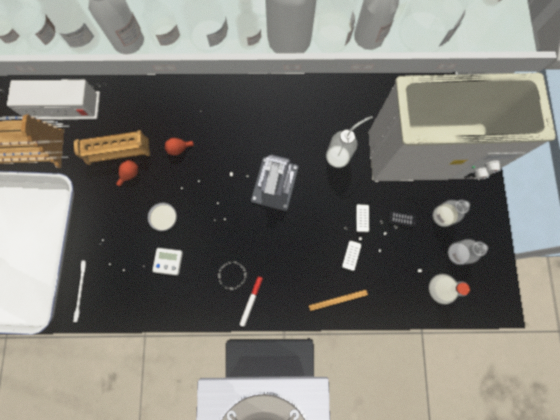

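View pics/side0.png

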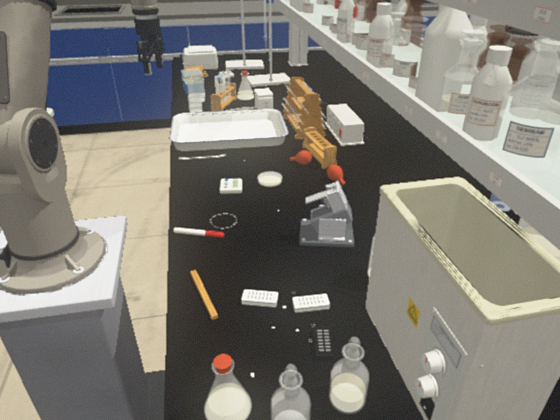

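```bash
cat > h.py <<'E'
import cv2,numpy as np
from scipy.spatial.transform import Rotation as Ro
def cam(c):
    R=cv2.Rodrigues(np.array(c["rvec"]))[0]; t=np.array(c["tvec"]).ravel()
    return R,t,np.array([[c["fx"],0,c["cx"]],[0,c["fy"],c["cy"]],[0,0,1]])
def toplane(c,uv,z):
    R,t,K=cam(c); uv=np.atleast_2d(uv).astype(float)
    d=(R.T@np.linalg.inv(K)@np.c_[uv,np.ones(len(uv))].T).T
    o=-R.T@t
    return o+d*((z-o[2])/d[:,2])[:,None]
def cloud(c,dep):
    R,t,K=cam(c); h,w=dep.shape; u,v=np.meshgrid(np.arange(w),np.arange(h))
    X=np.stack([(u-K[0,2])/K[0,0]*dep,(v-K[1,2])/K[1,1]*dep,dep],-1)
    return (X-t)@R
def proj(c,P):
    R,t,K=cam(c); q=(R@np.atleast_2d(P).T).T+t; q=q@K.T; return q[:,:2]/q[:,2:]
E
python3 - <<'E'
from cell import calibration
from h import *
p=cv2.imread("pics/top0.png"); d=np.load("top0.npy"); c=calibration("top")
W=cloud(c,d)
g=p.min(2)
m=((g>150)&(p.max(2)-p.min(2)<40)).astype(np.uint8); m=cv2.morphologyEx(m,cv2.MORPH_CLOSE,np.ones((3,3)))
cs,_=cv2.findContours(m,0,2)
for k in cs:
    (x,y),_,_=cv2.minAreaRect(k)
    if cv2.contourArea(k)>60 and 100<x<430 and 150<y<320:
        P=toplane(c,k[:,0],0.014)[:,:2].astype(np.float32)
        print((round(x),round(y)),cv2.minAreaRect(P*1000))
for nm,(u,v) in dict(feeder=(273,183),dish=(162,216),timer=(168,262),ca=(363,218)).items(): print(nm,W[v,u])
w=W[150:215,240:310]; print(w[...,2].max(), )
b=W[140:220,235:315]; mm=(b[...,2]>.006)&(b[...,2]<.02)
print(cv2.minAreaRect((b[mm][:,:2]*1000).astype(np.float32)))
cv2.imwrite("pics/z1.png",cv2.resize(p[140:280,230:430],None,fx=4,fy=4,interpolation=2))
E
```

```text
(247, 310) ((313.6947937011719, 37.286170959472656), (12.208223342895508, 79.03965759277344), 68.55443572998047)
(167, 261) ((436.87078857421875, 243.7090606689453), (65.36859893798828, 61.91612243652344), 82.39209747314453)
(351, 255) ((446.8319091796875, -229.8073272705078), (31.871240615844727, 71.55089569091797), 71.8422622680664)
(362, 218) ((543.549560546875, -263.9948425292969), (29.13813591003418, 70.65896606445312), 86.85770416259766)
(162, 216) ((552.8230590820312, 263.0242614746094), (69.08092498779297, 66.89692687988281), 89.43006896972656)
(271, 175) ((664.810546875, -23.755428314208984), (60.661468505859375, 101.8827133178711), 73.74833679199219)
feeder [ 0.61347935 -0.03037284  0.10921364]
dish [0.5543118  0.26347426 0.01205868]
timer [0.43381652 0.24096468 0.01318543]
ca [ 0.54278964 -0.26469623  0.01619929]
1.008668026526885
((640.9888305664062, -31.927200317382812), (100.1277084350586, 129.34251403808594), 74.81793212890625)
```

View pics/z1.png

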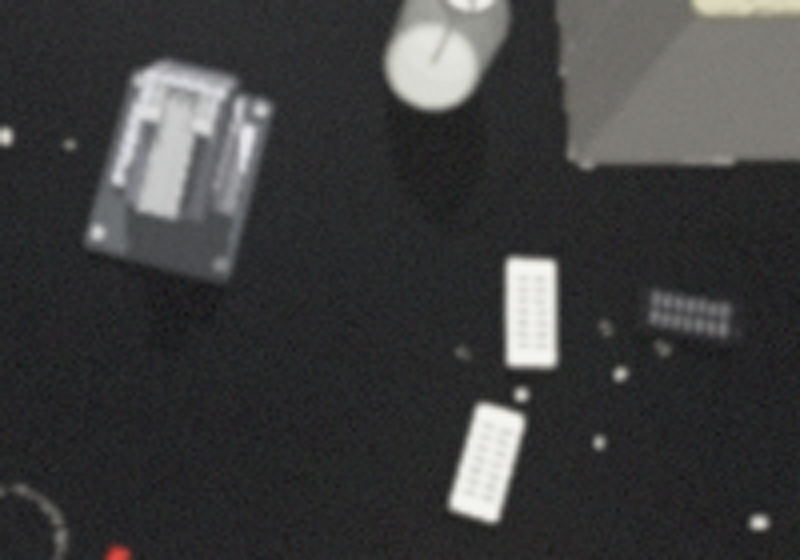

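```bash
cat >> h.py <<'E'
def headR(psi,lean=np.radians(25)):
    h=np.array([np.cos(psi),np.sin(psi),0]); z=np.array([0,0,1.])
    hx=np.cos(lean)*h+np.sin(lean)*z; hz=-np.sin(lean)*h+np.cos(lean)*z
    return np.c_[hx,np.cross(hz,hx),hz]
def toolq(H):
    T=np.c_[-H[:,0],H[:,1],-H[:,2]]
    q=Ro.from_matrix(T).as_quat(); return q[[3,0,1,2]]
E
python3 - <<'E'
from cell import env,kin,camera,calibration
from h import *
H=headR(np.radians(-15.2)); o=np.array([.63,-.03,.118])
env.reach(o+H@[-.03,0,.16],toolq(H))
s=env.get_state();print(s["time"],s["tcp_pos"],s["qpos"])
c=calibration("wrist");p,d=camera("wrist");np.save("wd1.npy",d);cv2.imwrite("pics/w1.png",p);np.save("wc1.npy",c,allow_pickle=True)
q=kin.inverse_kinematics(o+H@[-.014,0,.05],toolq(H));print(q)
q=kin.inverse_kinematics(o+H@[-.045,0,.08],toolq(H));print(q)
E
```

```text
2.6917 [ 0.53889489 -0.00417762  0.25044293] [-0.62665303  0.1954334   0.48478609  2.20635733  0.24155463  0.37234568
  0.93095322]
[-0.44296307  0.45380335  0.37297156  2.13900524  0.03589672  0.17134284
  1.13358696]
[-0.52801921  0.38009671  0.42214123  2.22127572  0.14160308  0.17223927
  1.00697042]
```

View pics/w1.png

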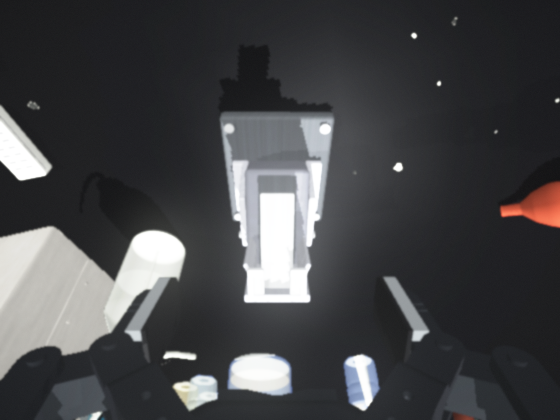

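```bash
python3 - <<'E'
from h import *
p=cv2.imread("pics/w1.png"); d=np.load("wd1.npy"); c=np.load("wc1.npy",allow_pickle=True).item()
cr=p[100:310,205:350]; cr=(255*(cr/255.)**1.6).astype(np.uint8)
z=cv2.resize(cr,None,fx=4,fy=4*0.7,interpolation=2);cv2.imwrite("pics/z2.png",z)
W=cloud(c,d)
b=W[90:310,190:360]; 
mm=(b[...,2]>.008)&(b[...,2]<.016); print(mm.sum(),cv2.minAreaRect((b[mm][:,:2]*1000).astype(np.float32)), b[mm][:,2].mean())
H=headR(np.radians(-15.2)); o=np.array([.63,-.03,.118])
L=(W-o)@H
for v in range(186,304,6): print(v,*[("%.0f,%.0f,%.0f"%tuple(L[v,u]*1000)) for u in (240,250,255,260,270,278,290,296,300,305,312)])
E
```

```text
5812 ((641.6370239257812, -33.189361572265625), (100.07513427734375, 130.83377075195312), 74.86991882324219) 0.01275504202981885
186 -35,-32,-57 -38,-22,-44 -38,-18,-45 -39,-14,-44 -39,-5,-42 -39,1,-43 -38,11,-44 -39,16,-43 -38,19,-44 -38,24,-45 -35,31,-57
192 -32,-31,-48 -33,-22,-44 -33,-18,-44 -34,-14,-43 -33,-5,-44 -33,1,-44 -34,11,-42 -33,16,-45 -34,20,-43 -33,24,-44 -31,30,-51
198 -28,-31,-43 -28,-22,-43 -28,-18,-44 -42,-12,-1 -42,-5,-0 -42,1,0 -42,9,-0 -28,16,-44 -28,20,-44 -28,24,-44 -28,30,-43
204 -22,-31,-45 -22,-23,-45 -23,-18,-45 -37,-12,-2 -37,-5,-0 -38,1,1 -37,10,-0 -23,16,-44 -23,20,-44 -22,24,-45 -23,30,-45
210 -16,-32,-48 -18,-22,-43 -17,-18,-45 -17,-14,-45 -32,-5,-2 -33,1,1 -33,10,-1 -17,17,-45 -17,20,-45 -17,24,-45 -16,31,-49
216 -9,-32,-52 -12,-23,-45 -12,-18,-44 -12,-14,-43 -28,-5,-1 -28,1,-1 -28,10,-0 -12,17,-45 -12,20,-44 -12,24,-45 -9,31,-51
222 33,-43,-144 -6,-23,-44 -6,-19,-44 -7,-14,-44 -24,-5,-0 -24,1,-0 -24,10,0 -6,17,-45 -6,20,-45 -6,25,-45 -2,32,-56
228 42,-44,-149 -0,-23,-45 -1,-19,-44 -1,-14,-45 -19,-5,0 -19,1,0 -19,10,-0 -1,17,-44 -1,20,-43 -0,25,-45 
[... 608 characters left out ...]
,-15,-43 11,-5,-0 11,1,-0 11,10,-0 34,18,-43 16,19,-10 10,21,1 107,48,-179
270 120,-50,-185 11,-19,8 11,-16,8 11,-12,8 15,-5,0 16,1,-1 16,10,-0 11,14,8 11,17,8 11,21,7 119,49,-185
276 132,-51,-190 18,-20,5 17,-16,6 17,-12,6 21,-5,-0 21,1,-1 18,10,4 18,15,5 18,18,4 17,21,7 132,50,-191
282 145,-52,-196 23,-20,6 23,-16,5 23,-12,5 26,-5,-0 27,1,-1 23,10,5 23,15,5 23,18,5 22,21,6 146,51,-198
288 159,-53,-203 28,-20,5 29,-16,4 28,-13,5 33,-5,-3 33,1,-3 29,10,4 29,15,4 28,18,5 28,22,6 160,52,-203
294 175,-55,-211 33,-20,5 34,-16,5 33,-13,5 34,-5,5 34,1,4 34,10,5 34,15,5 33,18,5 33,22,6 175,53,-211
300 190,-56,-217 38,-20,7 38,-16,6 38,-13,6 39,-5,5 38,1,6 38,10,7 39,15,5 38,18,6 38,22,6 189,54,-217
```

View pics/z2.png

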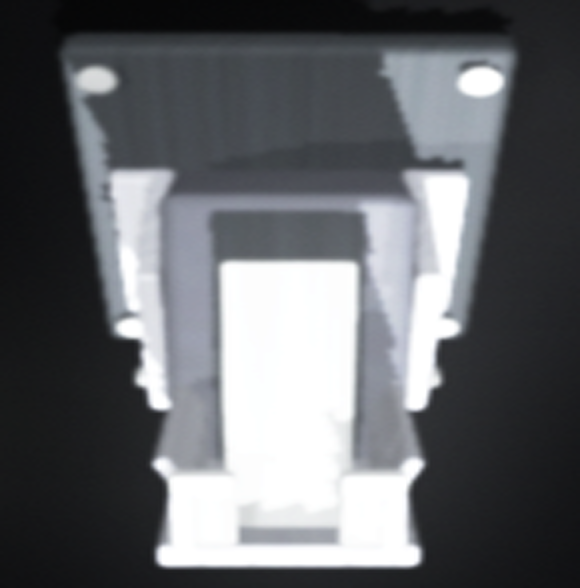

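```bash
python3 - <<'E'
from h import *
d=np.load("wd1.npy"); c=np.load("wc1.npy",allow_pickle=True).item()
p=cv2.imread("pics/w1.png").min(2)
W=cloud(c,d)
H=headR(np.radians(-15.2)); o=np.array([.63,-.03,.118])
R,t,K=cam(c)
def rays(uv,z):  # intersect with head plane z
    uv=np.atleast_2d(uv).astype(float); dd=(np.linalg.inv(K)@np.c_[uv,np.ones(len(uv))].T).T@R@H
    oo=(-R.T@t-o)@H; return oo+dd*((z-oo[2])/dd[:,2])[:,None]
L=(W-o)@H
m=(abs(L[...,2]+.0005)<.003)&(abs(L[...,1])<.02)&(L[...,0]<.005)&(L[...,0]>-.06)
mid=[]
for v in range(200,250,4):
    us=np.where(m[v])[0]; 
    # subpixel via intensity gradient
    r=p[v].astype(float); g=np.diff(r)
    def edge(a,s):
        i=np.arange(a-4,a+4); w=np.clip(s*g[i],0,None); return (w*(i+.5)).sum()/w.sum()
    e1,e2=edge(us[0],1),edge(us[-1],-1)
    P=rays([[e1,v],[e2,v]],-.0005)*1000; print(v,us[0],us[-1],round(e1,1),round(e2,1),P.round(1)[:,:2].tolist()); mid.append((P[:,0].mean(),P[:,1].mean()))
mid=np.array(mid);print(np.polyfit(mid[:,0],mid[:,1],1),mid[:,1].mean())
# lips outer / stop plate extents
for v in range(268,302,3):
    us=np.where((L[v,:,2]>.002)&(abs(L[v,:,1])<.04)&(L[v,:,2]<.012))[0]; P=rays([[us[0]-.5,v],[us[-1]+.5,v]],.005)*1000; print(v,us[0],us[-1],P.round(1)[:,:2].tolist(),P[:,1].mean().round(1))
# column profile of intensity front/rear along center and lips
for u in (254,277,301): print(u,[(v,int(p[v,u]),tuple((L[v,u]*1000).round(0).astype(int))) for v in list(range(192,200))+list(range(260,304,2))])
b=L
for nm,mm in dict(foll=m,lip=(abs(abs(L[...,1])-.016)<.005)&(L[...,0]>.022)&(L[...,0]<.031)&(L[...,2]>0),house=(abs(L[...,2]+.0445)<.004)&(abs(abs(L[...,1])-.017)<.004)&(L[...,0]<0)).items(): print(nm,mm.sum(),np.median(L[mm],0)*1000, np.polyfit(L[mm][:,0],L[mm][:,2],1))
E
```

```text
200 260 293 259.7 294.0 [[-40.2, -12.0], [-40.3, 12.3]]
204 260 293 259.7 293.9 [[-37.3, -12.0], [-37.3, 12.3]]
208 261 293 259.8 293.8 [[-34.2, -12.0], [-34.3, 12.4]]
212 261 293 259.9 293.9 [[-31.2, -11.9], [-31.2, 12.4]]
216 261 293 260.0 293.6 [[-28.1, -11.9], [-28.2, 12.3]]
220 261 293 260.0 293.6 [[-25.0, -12.0], [-25.1, 12.3]]
224 261 293 260.0 293.5 [[-21.9, -12.0], [-22.0, 12.3]]
228 261 293 260.0 293.4 [[-18.8, -12.1], [-18.8, 12.3]]
232 261 293 260.0 293.3 [[-15.6, -12.1], [-15.7, 12.3]]
236 261 292 260.0 293.2 [[-12.4, -12.2], [-12.5, 12.3]]
240 261 292 260.1 293.1 [[-9.2, -12.2], [-9.2, 12.2]]
244 261 292 260.1 293.0 [[-6.0, -12.2], [-6.0, 12.2]]
248 261 292 260.3 292.9 [[-2.7, -12.1], [-2.7, 12.2]]
[-0.00535342  0.0065368 ] 0.123074698443486
268 245 308 [[11.0, -23.8], [11.0, 23.8]] -0.0
271 247 306 [[13.6, -22.4], [13.5, 22.4]] 0.0
274 248 306 [[16.1, -21.7], [16.0, 22.4]] 0.4
277 248 306 [[18.6, -21.7], [18.6, 22.5]] 0.4
280 248 305 [[21.2, -21.8], [21.2, 21.8]] 0.0
283 248 305 [[23.8, -21.9], [23.8, 21.9]] 0.0
286 248 305 [[26.4, -22.0], [26.4, 22.0]] 0.0
289 248 305
[... 4800 characters left out ...]
 np.int64(19), np.int64(5))), (288, 255, (np.int64(27), np.int64(18), np.int64(7))), (290, 255, (np.int64(30), np.int64(19), np.int64(5))), (292, 255, (np.int64(31), np.int64(19), np.int64(6))), (294, 254, (np.int64(33), np.int64(19), np.int64(6))), (296, 255, (np.int64(34), np.int64(19), np.int64(7))), (298, 255, (np.int64(36), np.int64(19), np.int64(6))), (300, 255, (np.int64(38), np.int64(19), np.int64(6))), (302, 181, (np.int64(195), np.int64(38), np.int64(-220)))]
foll 2121 [-21.75608193   0.31757844  -0.21180271] [ 0.00077208 -0.00020713]
lip 279 [26.45813965 11.00035468  4.98052461] [-0.0062668   0.00522556]
house 1103 [-31.45054594 -13.30557997 -44.1991454 ] [ 0.02223469 -0.04360664]
```

```bash
cat >> h.py <<'E'
PSI=np.radians(-15.4); H=headR(PSI); O=np.array([.6277,-.029,.118])
def place(cx,zb,y=0.,g=-.014): return O+H@[cx+g,y,zb+.074]
def toolq2(H): # half turn
    T=np.c_[H[:,0],-H[:,1],-H[:,2]]; q=Ro.from_matrix(T).as_quat(); return q[[3,0,1,2]]
CA=[(.4468,-.2298,np.radians(-18.2)),(.5435,-.2640,np.radians(-3.1))]
E
python3 - <<'E'
from cell import env,kin
from h import *
for f in (toolq,toolq2):
    for n,P in dict(hi=place(-.034,.05),touch=place(-.034,-.002),press=place(-.034,-.0175),home=place(0,-.0175),up=place(0,.06)).items():
        q=kin.inverse_kinematics(P,f(H)); print(f.__name__,n,None if q is None else np.round(q,2))
    for x,y,a in CA:
        q=kin.inverse_kinematics([x-.014*np.cos(a),y-.014*np.sin(a),.074],f(headR(a,0)));print("pick",None if q is None else np.round(q,2))
E
```

```text
toolq hi [-0.62  0.27  0.48  2.25  0.23  0.26  0.92]
toolq touch [-0.39  0.38  0.24  2.22  0.54  0.18  0.62]
toolq press [-0.2   0.4   0.03  2.2   0.9   0.22  0.28]
toolq home [-0.46  0.44  0.39  2.15  0.05  0.18  1.11]
toolq up [-0.57  0.26  0.45  2.17  0.18  0.33  1.  ]
pick [ 0.16  0.55  0.24  2.16 -0.29  0.46  1.88]
pick [ 0.22  0.65  0.18  1.92 -0.19  0.59  2.04]
toolq2 hi [-1.16  0.61  1.28  2.27 -1.16  0.48 -0.89]
toolq2 touch [-0.98  0.62  1.05  2.25 -1.32  0.37 -0.76]
toolq2 press [-0.82  0.55  0.83  2.24 -1.19  0.24 -0.86]
toolq2 home [-0.92  0.68  1.05  2.17 -1.31  0.43 -0.77]
toolq2 up [-1.13  0.59  1.29  2.2  -1.03  0.51 -1.  ]
pick [-0.41  0.88  1.05  2.19 -1.16  0.82 -0.45]
pick [-0.12  0.76  0.66  1.94 -0.73  0.69 -0.63]
```

```bash
python3 - <<'E'
from cell import env,kin,camera,calibration
from h import *
env.reach([.45,-.235,.20],toolq(headR(np.radians(-18.2),0)))
env.grip(.055,40)
s=env.get_state();print(s["time"],s["tcp_pos"],s["qpos"],s["opening"],s["force"])
c=calibration("wrist");p,d=camera("wrist");cv2.imwrite("pics/w2.png",p)
m=(p.min(2)>150).astype(np.uint8); m=cv2.morphologyEx(m,cv2.MORPH_CLOSE,np.ones((7,7)))
cs,_=cv2.findContours(m,0,2)
for k in cs:
    if cv2.contourArea(k)>2000:
        P=toplane(c,k[:,0],0.014)[:,:2].astype(np.float32); print(cv2.boundingRect(k),cv2.minAreaRect(P*1000))
print([env.get_state()["time"]])
E
```

```text
4.15 [ 0.45028635 -0.23441737  0.20010466] [ 0.0833345   0.34881848  0.33217602  2.06557303 -0.16410491  0.75133522
  1.77158133] 0.055227181020288764 [ 0.09342168  0.29867146 -0.09080412]
(251, 265, 55, 80) ((541.5634155273438, -263.65625), (32.9286994934082, 78.39968872070312), 87.07186889648438)
(262, 150, 41, 104) ((452.1437072753906, -231.69979858398438), (31.715478897094727, 85.98788452148438), 71.0189208984375)
[4.2]
```

View pics/w2.png

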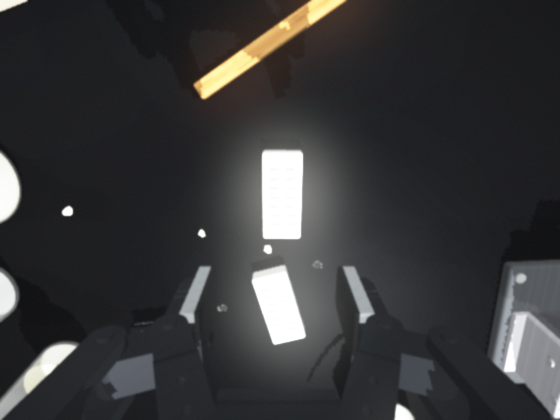

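```bash
python3 - <<'E'
from cell import calibration
from h import *
p=cv2.imread("pics/w2.png");c=calibration("wrist")
for th in (150,200,235):
    m=(p.min(2)>th).astype(np.uint8); m=cv2.morphologyEx(m,cv2.MORPH_OPEN,np.ones((5,5)))
    for k in cv2.findContours(m,0,2)[0]:
        x,y,w,h=cv2.boundingRect(k)
        if cv2.contourArea(k)>1200 and 200<x<320:
            P=toplane(c,k[:,0],0.014)[:,:2].astype(np.float32); print(th,(x,y,w,h),cv2.minAreaRect(P*1000))
E
```

```text
150 (252, 265, 54, 80) ((541.4322509765625, -263.8643798828125), (32.92497253417969, 78.38737487792969), 87.05120849609375)
150 (262, 150, 41, 90) ((445.927734375, -229.77548217773438), (31.71259117126465, 73.0575942993164), 70.99797821044922)
200 (252, 266, 53, 78) ((541.5950927734375, -264.0246276855469), (31.57904052734375, 76.8451919555664), 87.18577575683594)
200 (262, 151, 41, 88) ((445.8058166503906, -230.23822021484375), (31.174209594726562, 71.3099365234375), 71.68331146240234)
235 (253, 271, 52, 73) ((543.6480102539062, -264.225341796875), (30.79401206970215, 72.2103271484375), 87.20315551757812)
235 (262, 152, 41, 87) ((446.1852722167969, -230.28091430664062), (30.719831466674805, 70.55946350097656), 71.6729507446289)
```

```bash
sed -i 's/^CA=.*/CA=[(.4464,-.2300,np.radians(-18.4)),(.5436,-.2641,np.radians(-3.0))]/' h.py; python3 - <<'E'
from cell import env,kin,camera,calibration
from h import *
x,y,a=CA[0]; q=toolq(headR(a,0)); g=[x-.014*np.cos(a),y-.014*np.sin(a)]
env.reach(g+[.11],q)
hit=env.movel(g+[.074],velocity=.08,stop_force=15)
s=env.get_state();print(hit,s["time"],s["tcp_pos"],s["force"])
env.grip(.0,60); s=env.get_state();print(s["time"],s["opening"],s["force"])
env.movel(g+[.16],velocity=.15)
s=env.get_state();print(s["time"],s["opening"],s["force"],s["qpos"])
p,_=camera("wrist");cv2.imwrite("pics/w3.png",p)
E
```

```text
False 5.2583 [ 0.4333398  -0.22577568  0.07425679] [ 0.28743183  0.78175071 -0.16184847]
5.6083 0.02818810789870097 [-1.4426894   1.07604619  6.64809399]
6.3333 0.028399132763018285 [-0.643582    0.35036228 -0.07847574] [ 0.08933024  0.39012501  0.31892472  2.13509533 -0.19997849  0.64448444
  1.79636506]
```

View pics/w3.png

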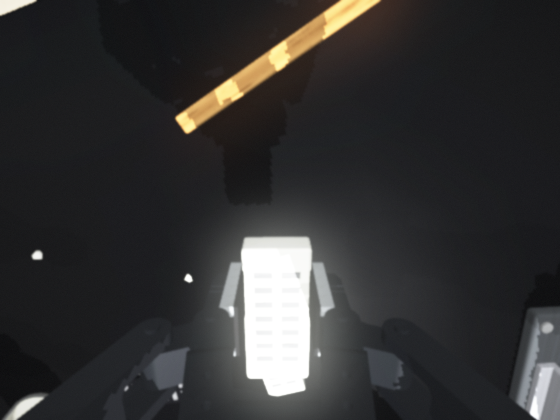

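```bash
python3 - <<'E'
from cell import env,kin,camera,calibration
from h import *
s=env.get_state();q=np.array(s["orientation"]);T=Ro.from_quat(q[[1,2,3,0]]).as_matrix();c=calibration("wrist");tp=np.array(s["tcp_pos"])
for z in (.06,.074): print(z,[proj(c,tp+T@[x,y,z])[0].round(0).tolist() for x,y in ((.021,-.015),(.021,.015),(-.049,-.015),(-.049,.015))])
# try transfer planning
from h import place
P=place(-.034,.03);print(P)
env.movel(place(-.034,.10)) if 0 else env.reach(place(-.034,.05),toolq(H))
s=env.get_state();print(s["time"],s["tcp_pos"],s["qpos"],s["force"],s["opening"])
p,d=camera("wrist");cv2.imwrite("pics/w4.png",p)
E
```

```text
0.06 [[244.0, 250.0], [315.0, 249.0], [248.0, 379.0], [310.0, 379.0]]
0.074 [[246.0, 236.0], [311.0, 236.0], [250.0, 358.0], [307.0, 358.0]]
[ 0.54338497 -0.00577577  0.19197033]
7.3833 [ 0.53471499 -0.00472986  0.20947296] [-0.58446549  0.2681287   0.44476987  2.24581389  0.26846312  0.26750115
  0.87901984] [ 0.00734173 -1.48587315 -1.36657929] 0.028508770000371594
```

View pics/w4.png

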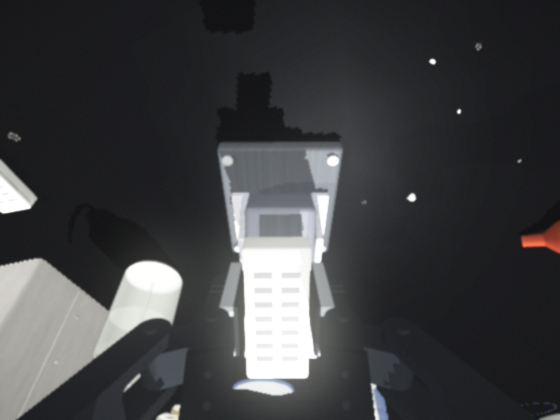

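```bash
python3 - <<'E'
from cell import env,kin,camera,calibration
from h import *
def F():
    s=env.get_state(); return np.array(s["force"])
try:
    env.movel(place(-.034,.004),velocity=.1); f0=F(); print("f0",f0)
    for zb in (-.001,-.004,-.010,-.0175):
        hit=env.movel(place(-.034,zb),velocity=.03,stop_force=25)
        s=env.get_state(); e=H.T@(np.array(s["tcp_pos"])-place(-.034,zb))
        print(zb,hit,(H.T@(F()-f0)).round(2),(e*1000).round(1),round(s["time"],2),np.round(s["qpos"],2),s["opening"])
except env.PlanningError as ex: print("PE",ex)
p,d=camera("wrist");cv2.imwrite("pics/w5.png",p)
p,d=camera("side");cv2.imwrite("pics/s5.png",cv2.resize(p[130:280,250:400],None,fx=4,fy=4,interpolation=2))
E
```

```text
f0 [-0.59631076 -0.24540491  0.27779516]
-0.001 False [ 0.11 -0.24 -0.75] [ 0.3 -0.1  0.5] 8.36 [-0.44  0.38  0.31  2.22  0.41  0.17  0.74] 0.0283010764441976
-0.004 False [0.53 1.52 1.29] [0.4 0.1 0.4] 8.61 [-0.42  0.38  0.28  2.22  0.47  0.17  0.68] 0.0283847522083395
-0.01 False [1.28 0.99 1.83] [0.4 0.1 0.2] 8.96 [-0.37  0.39  0.23  2.22  0.58  0.17  0.57] 0.028360974653621793
-0.0175 False [2.16 0.2  3.85] [0.3 0.1 0.2] 9.36 [-0.32  0.41  0.18  2.21  0.7   0.17  0.46] 0.028301372593125887
```

View pics/w5.png

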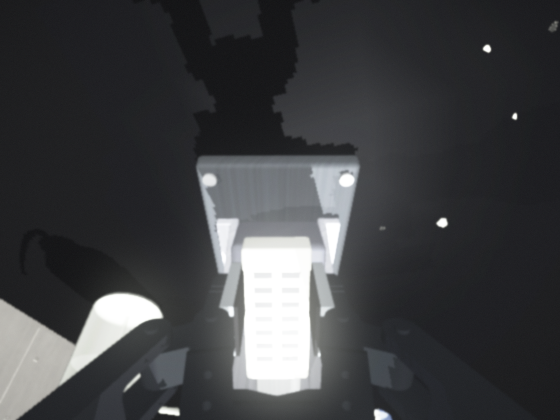

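View pics/s5.png

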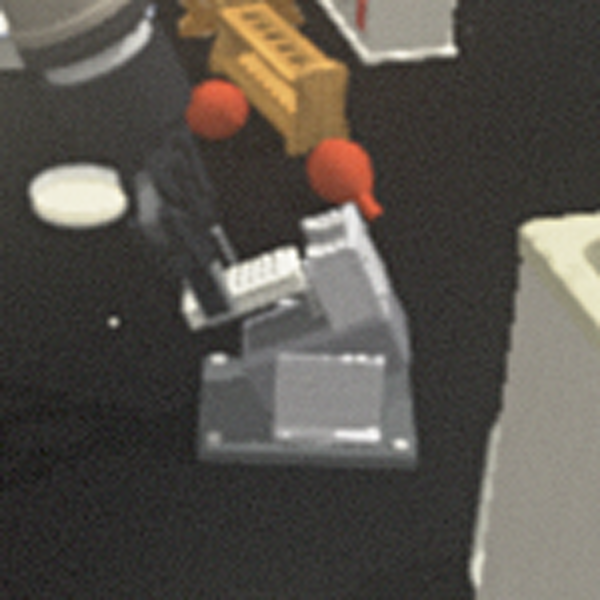

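```bash
python3 - <<'E'
from cell import env,kin,camera,calibration
from h import *
def F():
    s=env.get_state(); return np.array(s["force"])
try:
    f0=F(); print("f0",H.T@f0)
    for cx,sf in ((-.018,12),(-.006,12),(.005,8)):
        hit=env.movel(place(cx,-.0178),velocity=.04,stop_force=sf)
        s=env.get_state(); e=H.T@(np.array(s["tcp_pos"])-place(0,-.0178))
        print(cx,hit,(H.T@(F()-f0)).round(2),(e*1000).round(1),round(s["time"],2),np.round(s["qpos"],2),s["opening"])
        if hit: break
except env.PlanningError as ex: print("PE",ex)
p,d=camera("wrist");cv2.imwrite("pics/w6.png",p)
p,d=camera("side");cv2.imwrite("pics/s6.png",cv2.resize(p[130:280,250:400],None,fx=4,fy=4,interpolation=2))
E
```

```text
f0 [1.3498168  0.50383907 3.9890424 ]
-0.018 False [-0.97  0.31 -0.46] [-17.3  -0.2   0.1] 10.01 [-0.26  0.41  0.12  2.17  0.67  0.21  0.5 ] 0.028336753550425735
-0.006 False [-0.92 -1.23 -0.39] [-5.3 -0.   0.1] 10.46 [-0.22  0.41  0.09  2.14  0.65  0.23  0.54] 0.028112526463443397
0.005 True [-0.94 -0.76 -0.86] [ 1.2  0.  -0.3] 10.75 [-0.19  0.42  0.06  2.13  0.63  0.25  0.57] 0.028423687481937798
```

View pics/w6.png

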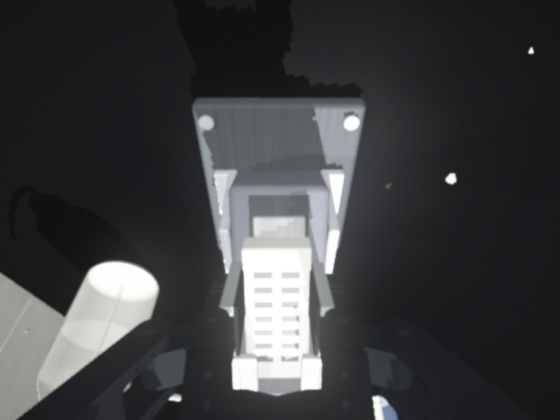

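View pics/s6.png

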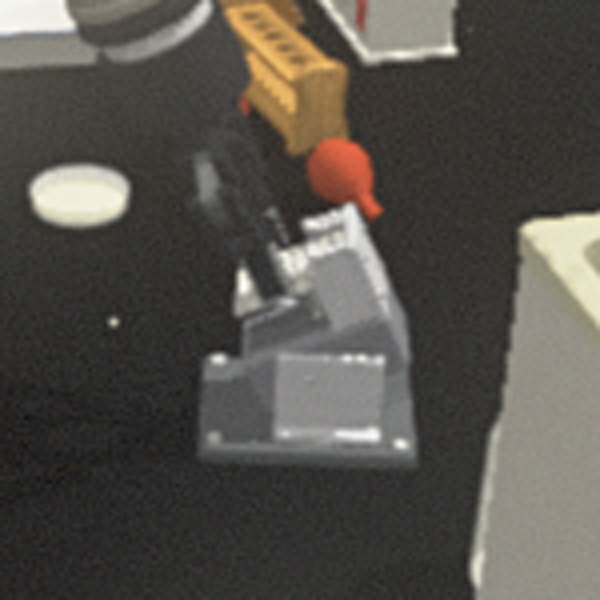

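```bash
python3 - <<'E'
from cell import env,kin,camera,calibration
from h import *
env.grip(.05,60); env.dwell(.25)
s=env.get_state();print(s["time"],s["opening"],s["force"])
env.movel(place(-.004,.05),velocity=.12)
p,d=camera("wrist");cv2.imwrite("pics/w7.png",p);c=calibration("wrist")
L=(cloud(c,d)-O)@H
s=env.get_state();print(s["time"],s["qpos"],s["force"])
m=(abs(L[...,1])<.009)&(abs(L[...,2])<.02)&(L[...,0]>-.06)&(L[...,0]<.045)
b=L[m]*1000
for x in range(-50,45,6):
    k=b[(b[:,0]>=x)&(b[:,0]<x+6)]
    if len(k): print(x,len(k),np.median(k[:,2]).round(1))
m=(abs(L[...,2])<.006)&(L[...,0]<0)&(abs(L[...,1])<.03); k=L[m]*1000; print(k[:,0].min(),np.percentile(k[:,1],[1,99]))
E
```

```text
11.4417 0.049722651268251886 [ 0.53038331 -0.1657663   0.5176297 ]
12.2083 [-0.14729592  0.27053674 -0.03150959  2.15267838  0.54399372  0.37577019
  0.65256271] [ 0.47411176 -0.54845612 -0.45456206]
-44 252 -13.6
-38 480 -6.7
-32 271 0.6
-26 261 0.7
-20 262 0.6
-14 254 0.6
-8 244 0.5
-2 245 0.6
4 241 0.6
10 219 0.5
16 212 0.6
22 216 0.5
28 208 0.4
34 304 3.6
40 30 3.9
-35.235234392108836 [-16.00869659  13.22035852]
```

View pics/w7.png

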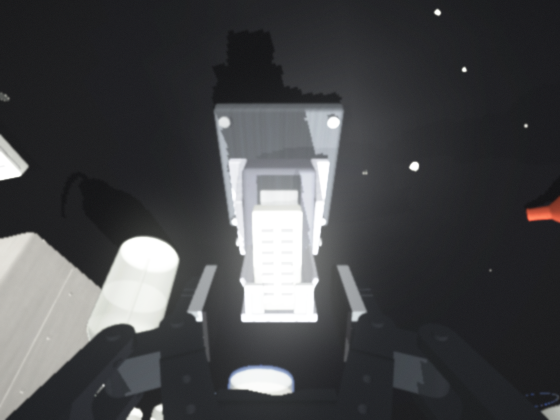

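```bash
python3 - <<'E'
from cell import env,kin,camera,calibration
from h import *
x,y,a=CA[1]; q=toolq(headR(a,0)); g=[x-.014*np.cos(a),y-.014*np.sin(a)]
env.movel(place(-.03,.10),velocity=.3)
env.reach(g+[.11],q); print(env.get_state()["qpos"])
hit=env.movel(g+[.0743],velocity=.08,stop_force=15)
s=env.get_state();print(hit,s["time"],s["tcp_pos"],s["force"])
env.grip(.0,60); s=env.get_state();print(s["time"],s["opening"],s["force"])
env.movel(g+[.16],velocity=.15)
s=env.get_state();print(s["time"],s["opening"],s["force"],s["qpos"])
p,_=camera("wrist");cv2.imwrite("pics/w8.png",p)
E
```

```text
[ 0.41581127  0.58794563 -0.08079461  1.89402258  0.07207059  0.66267479
  1.81095368]
False 14.3 [ 0.52950783 -0.26322631  0.07394884] [ 0.36851641  0.40116703 -1.05529115]
14.6167 0.028725399560202394 [-0.76852997  0.01266467  3.5930965 ]
15.3417 0.028519736794887594 [ 0.00353433 -0.2056687  -1.96179736] [ 0.42139388  0.51414662 -0.0852346   1.87388874  0.06094978  0.7572197
  1.82117271]
```

View pics/w8.png

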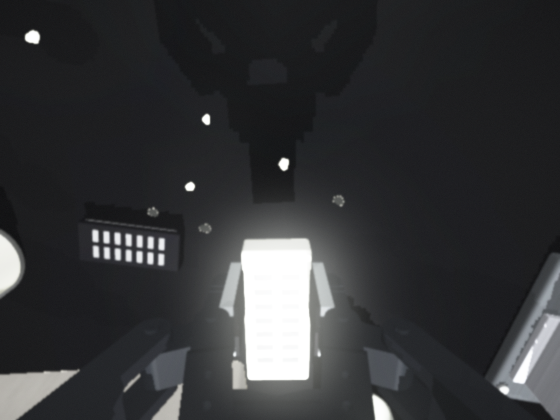

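```bash
python3 - <<'E'
from cell import env,kin,camera,calibration
from h import *
Y=-.0006
def F(): return np.array(env.get_state()["force"])
def mv(cx,zb,v,sf=None):
    hit=env.movel(place(cx,zb,Y),velocity=v,stop_force=sf)
    s=env.get_state(); e=H.T@(np.array(s["tcp_pos"])-place(cx,zb,Y))
    print(cx,zb,hit,(H.T@(np.array(s["force"])-f0)).round(2),(e*1000).round(1),round(s["time"],2),np.round(s["qpos"],2),round(s["opening"],4)); return hit
f0=np.zeros(3)
try:
    env.reach(place(-.036,.06,Y),toolq(H)); print(env.get_state()["qpos"].round(2))
    mv(-.036,.008,.12); f0=F()
    for zb in (.001,-.004,-.0175): 
        if mv(-.036,zb,.03,25): break
except env.PlanningError as ex: print("PE",ex)
p,d=camera("wrist");cv2.imwrite("pics/w9.png",p)
p,d=camera("side");cv2.imwrite("pics/s9.png",cv2.resize(p[130:280,250:400],None,fx=4,fy=4,interpolation=2))
E
```

```text
[-0.39  0.23  0.21  2.24  0.47  0.32  0.68]
-0.036 0.008 False [-0.11  0.49  0.38] [ 0.1 -0.8 -0.3] 17.03 [-0.39  0.35  0.25  2.23  0.52  0.2   0.63] 0.0284
-0.036 0.001 False [-1.13 -0.35 -0.62] [0.1 0.  0.1] 17.42 [-0.38  0.37  0.24  2.23  0.55  0.19  0.6 ] 0.0283
-0.036 -0.004 False [ 0.3  -0.78  3.05] [0.1 0.1 0.2] 17.73 [-0.37  0.38  0.23  2.22  0.59  0.18  0.57] 0.0281
-0.036 -0.0175 False [-1.48 -0.85  5.46] [0.1 0.1 0.2] 18.33 [-0.31  0.41  0.16  2.21  0.74  0.17  0.41] 0.0285
```

View pics/w9.png

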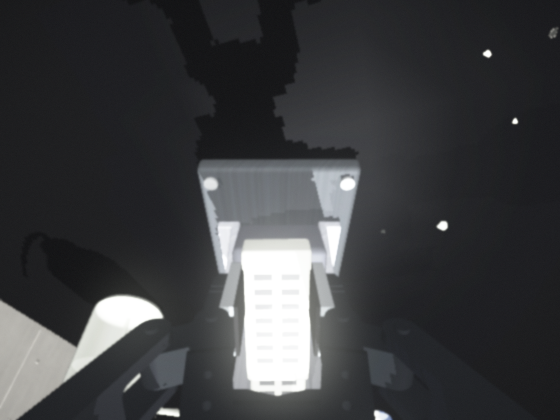

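View pics/s9.png

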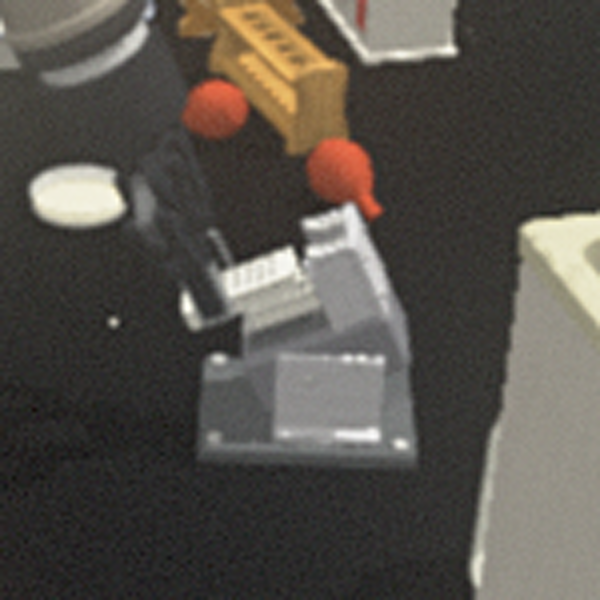

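```bash
python3 - <<'E'
from cell import env,kin,camera,calibration
from h import *
Y=-.0006
f0=np.array(env.get_state()["force"])
try:
    for cx,sf in ((-.018,14),(-.006,14),(.005,9)):
        hit=env.movel(place(cx,-.0178,Y),velocity=.04,stop_force=sf)
        s=env.get_state(); e=H.T@(np.array(s["tcp_pos"])-place(0,-.0178,Y))
        print(cx,hit,(H.T@(np.array(s["force"])-f0)).round(2),(e*1000).round(1),round(s["time"],2),np.round(s["qpos"],2),s["opening"])
        if hit: break
except env.PlanningError as ex: print("PE",ex)
p,d=camera("wrist");cv2.imwrite("pics/w10.png",p)
p,d=camera("side");cv2.imwrite("pics/s10.png",cv2.resize(p[130:280,250:400],None,fx=4,fy=4,interpolation=2))
E
```

```text
-0.018 False [-2.73  0.27 -0.76] [-18.2  -0.    0.2] 19.03 [-0.24  0.41  0.1   2.17  0.71  0.21  0.47] 0.028367006744896887
-0.006 False [-1.85 -0.74  0.02] [-6.   0.   0.1] 19.48 [-0.2   0.41  0.06  2.14  0.68  0.24  0.51] 0.02798435713041854
0.005 True [-0.57 -0.33 -0.66] [ 0.1  0.  -0.3] 19.77 [-0.17  0.41  0.03  2.13  0.67  0.26  0.54] 0.028386316291795232
```

View pics/w10.png

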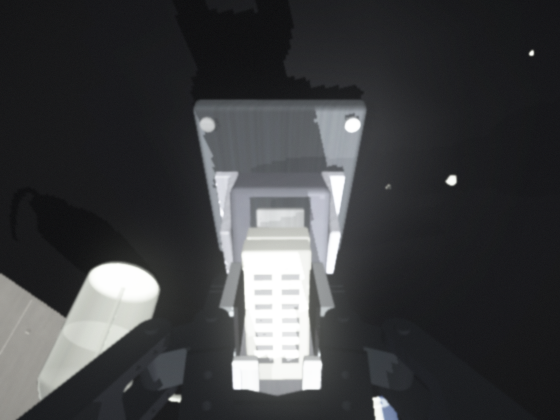

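View pics/s10.png

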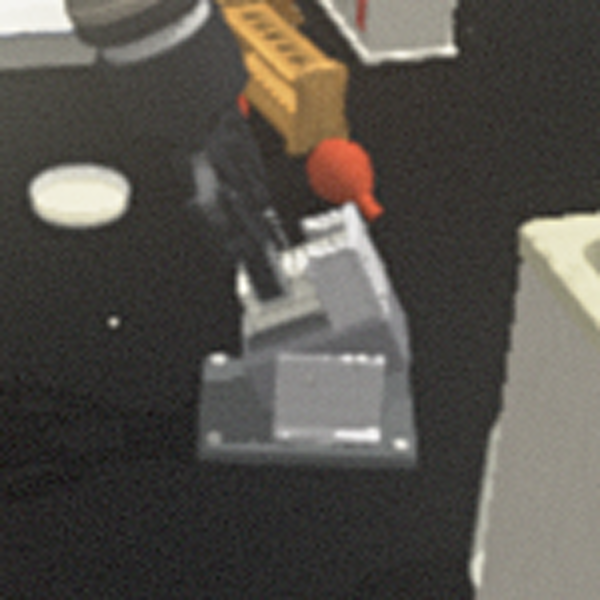

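```bash
python3 - <<'E'
from cell import env,kin,camera,calibration
from h import *
env.grip(.05,60); env.dwell(.25)
env.movel(place(-.004,.06),velocity=.12)
p,d=camera("wrist");cv2.imwrite("pics/w11.png",p);c=calibration("wrist")
L=(cloud(c,d)-O)@H
s=env.get_state();print(s["time"],s["force"])
m=(abs(L[...,1])<.009)&(abs(L[...,2])<.05)&(L[...,0]>-.06)&(L[...,0]<.045)
b=L[m]*1000
for x in list(range(-48,-30,2))+list(range(-30,45,6)):
    w=2 if x<-30 else 6
    k=b[(b[:,0]>=x)&(b[:,0]<x+w)]
    if len(k): print(x,len(k),np.median(k[:,2]).round(1))
for x in (-30,-20,-10,0):
    k=L[(abs(L[...,2])<.004)&(abs(L[...,0]-x/1000)<.003)&(abs(L[...,1])<.03)]*1000; print(x,k[:,1].min(),k[:,1].max())
p,d=camera("side");cv2.imwrite("pics/s11.png",cv2.resize(p[130:280,250:400],None,fx=4,fy=4,interpolation=2))
E
```

```text
21.3083 [ 0.06359657 -0.04570446 -0.34986797]
-48 63 -45.7
-46 71 -45.2
-44 134 -43.4
-42 132 -28.4
-40 83 -27.7
-38 72 -27.4
-36 401 -13.5
-34 104 1.1
-32 83 1.2
-30 252 1.2
-24 238 1.2
-18 239 1.1
-12 229 0.9
-6 215 0.8
0 218 0.8
6 216 0.8
12 206 0.7
18 210 0.5
24 196 0.5
30 240 0.6
36 223 4.2
42 1 3.1
-30 -17.250264362793992 12.562513310475852
-20 -16.916371288234654 12.795412827535408
-10 -17.243188625723388 13.18963793794457
0 -16.6665323083654 13.38175767616725
```

View pics/w11.png

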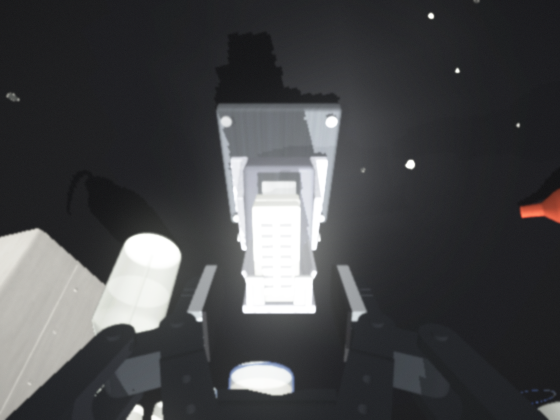

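View pics/s11.png

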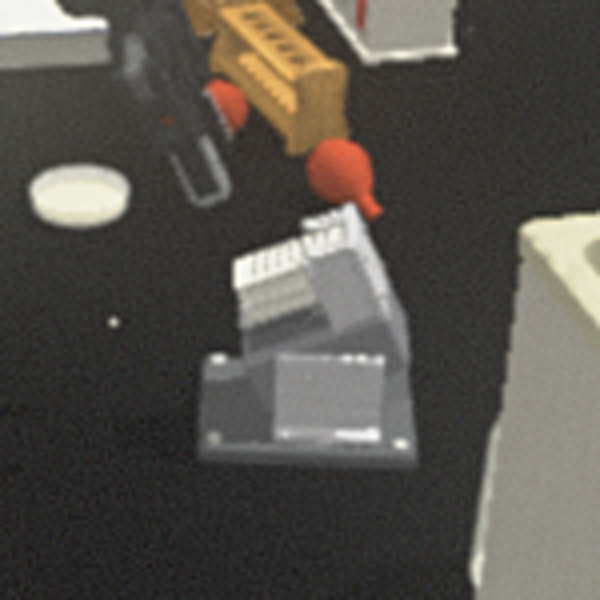

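```bash
python3 - <<'E'
from cell import env,job
job.job_done(); print(env.get_state()["time"])
E
```

```text
the job is handed in; nothing more can be done
the job is handed in; nothing more can be done
```

Both white cassettes are loaded in the feeder. Each was pressed down on the follower, slid under the lips until it met the rear stop, and released. The job was handed in at about 21.3 s of robot time, with no verdict reported.

**Last checks, from the wrist camera after the gripper had backed off:**
- **Height:** the top cassette's upper face lies 0.5 to 1.2 mm above my lip plane, so it is against the lips within measuring error.
- **Follower:** its face is about 28 mm below the lip plane, which is about 26 mm of travel, the value given for two cassettes.
- **Home position:** the front ends of the top and lower cassettes are near head x = -35 to -36 mm, so both are home.
- **First cassette alone:** after its release it also lay at the lip plane with its front end at -35 mm.

**Small disagreements, all within tolerance:**
- The camera put the top cassette about 2 mm to the -y side and about 1.3 degrees off straight, although I had set it at -0.6 mm.
- The push against the stop ended about 1 mm shorter on the second cassette than on the first.

I did not measure the lower cassette's sideways position after the second was loaded. I never moved near the timer or the dish; I took no final measurement of either.

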